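# Thread a return spring onto its guide rod

### The arm

A 6-joint arm with a two-finger parallel gripper is mounted at the origin on a cart in front of the work surface, level with it; the furniture and walls round the work are solid. World frame = base frame: x ahead of the robot, y to its left, z up, the work surface at z = 0. Lengths are in mm, angles in rad, forces in N, time in s.
With the tool pointing down it reaches from about 275 to 750 mm from the base axis. Payload 10.2 kg.
Tool frame: the origin (TCP) lies midway between the tips of the shut fingers; the grasp point (between the pads) lies 19 mm behind it; z points along the fingers, y is the line along which they close (so a half turn about z gives the same grasp; the last joint's range is limited). The gripper opens to 85 mm and grips with 20 to 120 N. Pads are 22 mm wide; open, the fingers measure 114 mm over their backs; the gripper's body (76 mm by 85 mm) begins 54 mm behind the grasp point. The pads swing forward as they close: fully open they stand 13 mm farther back than shut.
Start: joints at [0.881, 0.313, 1.498, -0, 1.331, -0.223], TCP at [236.279, 468.832, 200.094] pointing down, gripper open.
Joint ranges: [-2.94, 2.94], [-0.97, 2.17], [0.19, 2.56], [-1.23, 4.37], [0.02, 3.11], [-2.88, 2.88]. Speed limits (rad/s): [2.39, 2.39, 3.01, 3.14, 3.14, 3.14].

### API

Orientations are given as a unit quaternion [w, x, y, z].
In Python, from rig import ctrl gives the robot as it stands.
- The arm moves only by the tool send_rows, never from a script. Its argument "targets" is a list of rows, each a list of 7 numbers: the closure, from -1 (fully open) to 1 (shut), so that 0 is half open, then the shift along the tool's x, y, z in m, then the turn, a rotation vector about the tool's x, y, z in rad. In form: [[claw, dx, dy, dz, ax, ay, az], ...]. A call has exactly 10 rows; each row shifts and turns the commanded pose from where the row before left it, along the tool's axes as they then stand; what a row does not reach is not made up. A row lasts 1/8 s, in which the tool goes at most 62.5 mm and 10.7 degrees, less where a joint would pass 70% of its speed; a pose out of reach is approached as far as the arm can. A call with a gripper value outside its range is refused whole. The fingers move at their own pace and stop on an object; "squeeze" is the grip in N (left out, the last holds). Time passes only in rows, so rows that do not move let the fingers close, or fill a call up. It gives the time, the measured TCP pose, the force, the opening and the grip force at its end, in the units of the state.
- ctrl.sense(): the state, without advancing time (a new reading comes with each control period).
- ctrl.capture(name): name is "scene" or "side" or "wrist"; returns a dict with "img" (420x560x3 uint8, red, green, blue), "camera_matrix" (3x3 intrinsics, pixels), "R" (3x3) and "t" (3): a world point X has camera coordinates R X + t. Camera axes: x right, y down, z forward; pixel columns grow to the right and rows downward; lengths in mm; the calibration is good to about 2 mm. The wrist camera is an equidistant fisheye: a pixel r from the principal point sees the ray r / f radians off the axis. A picture is of the moment at which its call begins. There is no depth.
- ctrl.finish_job(): hands the job in; it is judged then, once.
Trained networks look in a picture, given as the dict that the camera call returned (one of the last four; its "shot" number tells which), for a name from the list of things; names that differ only in an ending like _2 or _b are one class to them, and where a whole thing is asked for, a point or a joint stands for the part that bears it (a point fixed in the world has none). Each returns a list of dicts, best first, with "score" (0 to 1); they miss things now and then, are a little off and sometimes report something else, mostly with a low value. They report only what shows in the picture. A call takes as long as a camera call.
- ctrl.boxes_of(query, picture): "extent" ([left, top, width, height] in pixels, round what is visible of it).
- ctrl.landmark_of(query, picture): "point" ([column, row] in pixels: a listed point, or the origin of a listed thing).
The state is a dict: "time_s": time; "joints": joint angles; "dq": joint speeds; "tau": joint torques, N m; "eef_pos": TCP position; "ee_rot": TCP orientation; "force": force on the tool from outside, world axes, zero at the start; "wrist_torque": the same for the moment, N m; "grip_width": opening from 0.0 (shut) to 1.0 (fully open); "grip_force": force on a finger pad.
Only numpy, scipy, OpenCV 4.12 (cv2) and the standard library are available. Lean on these libraries where they do the work, as an engineer would, in place of code of your own. Each camera call takes 0.05 s, during which the arm holds its last target. There are 200 camera calls.

### The job

Fit the loose coil spring onto the upright rod of the green stand: painted end up, lower it over the rod, twisting it gently whenever the end coil snags on one of the rod's two side pins, never forcing it, until its end coil lies fully home on the round seat at the rod's foot. Let go and leave the spring standing there on the rod, and do not push the phone, screwdriver, paste tin or tape about.

Things in the scene. Friction and masses are not known exactly. Their poses are not given: they have to be found in the camera images.
- spring: Loose steel compression spring standing on the desk: 60 mm long, 40 mm outside and 34 mm inside diameter, 3 mm wire, about 60 g, a dab of red paint on top on its own -x side. Origin: centre of its underside when uncompressed; z up. Grasp the coils across 40 mm, 30 to 50 mm above the underside (they keep their shape there). The wide coils clear the stand's pins.
- spring_foot (a point): Centre of the underside of the spring's end coil: inside 19, outside 25 mm diameter, 3 mm thick, open, with one gap 0.57 rad wide centred on the spring's -x side, below the paint. Only this coil snags: it passes a pin with the gap over it, within about 0.2 rad. Pushed from below it gives up to 12 mm at 0.6 N per mm, then is solid; it turns with the spring.
- stand: Green bolted-down foot plate, 90 x 120 x 12 mm (x, y, z), with a round aluminium seat and an upright steel rod of 16 mm diameter. Origin: centre of its underside, on the rod's axis; z up; a white line on the plate marks its -x side. More than 18 N between spring and stand is forcing it: also sideways, when the coil end, half past a pin, is twisted on against it (twist back).
- seat (a point): Centre of the round seat's top (48 mm diameter), on the rod's axis, 20 mm above the desk.
- rod_tip (a point): Top of the rod, 66 mm above the seat, tapered to 9 mm over the top 6 mm. Two brass side pins, 3.5 mm thick, reach 15 mm from the rod's axis, upper edges 46 and 24 mm above the seat. Each points within 0.9 rad either side of the stand's -x direction, differently each time and independently; these directions are not measured. Pins do not move.
- phone: Bystander: black phone, 47 x 107 x 16 mm, lying flat. Origin: centre of underside.
- driver: Bystander: screwdriver, 21 x 148 x 21 mm, lying. Origin: centre of underside.
- solder_paste: Bystander: round flat ochre tin, 46 mm diameter, 20 mm high. Origin: centre of underside.
- tape: Bystander: roll of blue tape, 67 mm diameter, 19 mm high, lying flat. Origin: centre of underside.

How it is judged (in metres and radians):
On the way:
1. the end coil is round the rod and below the upper pin (horizontal distance between spring_foot and seat below 0.004 m and z of spring_foot in the frame of seat below 0.042 m), for 0.1 s.
At the end, for the whole second after the job is handed in: The spring stands on the rod at rest, within 0.12 rad of upright, its end coil round the rod within 4 mm of its axis and lying on the seat within 3 mm (horizontal distance between spring_foot and seat below 0.004 m and z of spring_foot in the frame of seat below 0.003 m and angle between spring's own z axis and vertical below 0.12 rad and linear speed of spring below 0.02 m/s); the robot touches nothing.
It fails at once if the spring is forced: more than 18 N between spring and stand (contact force between spring and stand above 18 N).
It fails at once if the phone is pushed away by more than 20 mm (distance of phone from where it was at the start of the episode above 0.02 m).
It fails at once if the driver is pushed away by more than 20 mm (distance of driver from where it was at the start of the episode above 0.02 m).
It fails at once if the solder paste is pushed away by more than 20 mm (distance of solder_paste from where it was at the start of the episode above 0.02 m).
It fails at once if the tape is pushed away by more than 20 mm (distance of tape from where it was at the start of the episode above 0.02 m).
It also fails if it takes over 69 s, if anything falls off the work surface, if the arm or the gripper's body presses on something with over 40 N, if the wrist force passes 120 N, or if a joint passes its speed limit or range.

## Working session

There is one attempt and no reset: what is moved stays moved. The work goes in short steps, Python scripts to look and compute and a tool call to move; the robot and the scene stay as the last step left them, time stands still between calls to the robot, and variables do not carry over. Pictures are saved under pics/ and viewed, at most 10 in all, crops included, and the job is handed in when it is done.

Besides the shell and the picture viewer there is one more tool, called after ">>>" in YAML: its name, and indented under it one key for each argument. send_rows: Moves the arm, as the interface text tells. Its arguments: {"type":"object","properties":{"targets":{"type":"array"},"squeeze":{"type":"number"}},"required":["targets"]}

```bash
mkdir -p pics; ls; cat > h.py <<'E'
import numpy as np, cv2
from rig import ctrl
from scipy.spatial.transform import Rotation as Rn
def ray(p,uv,fish=False):
    K=np.array(p["camera_matrix"]);R=np.array(p["R"]);t=np.array(p["t"]).ravel()
    x=(uv[0]-K[0,2])/K[0,0];y=(uv[1]-K[1,2])/K[1,1]
    if fish:
        r=np.hypot(x,y);d=np.array([np.sin(r)*x/r,np.sin(r)*y/r,np.cos(r)]) if r>1e-9 else np.array([0,0,1.])
    else: d=np.array([x,y,1.])
    return -R.T@t,R.T@d
def atz(p,uv,z,fish=False):
    c,d=ray(p,uv,fish);return c+d*(z-c[2])/d[2]
def proj(p,X,fish=False):
    K=np.array(p["camera_matrix"]);c=np.array(p["R"])@np.array(X,float)+np.array(p["t"]).ravel()
    if fish:
        n=np.hypot(c[0],c[1]);r=np.arctan2(n,c[2]);x,y=c[:2]/max(n,1e-9)*r
    else: x,y=c[:2]/c[2]
    return np.array([K[0,0]*x+K[0,2],K[1,1]*y+K[1,2]])
def save(p,n,crop=None,s=1):
    im=p["img"][:,:,::-1]
    if crop: im=im[crop[1]:crop[3],crop[0]:crop[2]]
    if s!=1: im=cv2.resize(im,None,fx=s,fy=s,interpolation=cv2.INTER_CUBIC)
    cv2.imwrite(f"pics/{n}.png",im)
E
python3 - <<'E'
from h import *
np.set_printoptions(precision=1,suppress=True)
s=ctrl.sense();print(s["eef_pos"],s["ee_rot"],s["grip_width"],s["force"])
Z={"spring":0,"spring_foot":0,"stand":0,"seat":20,"rod_tip":86,"phone":0,"driver":0,"solder_paste":0,"tape":0}
P=[]
for c in ["scene","side","wrist"]:
    p=ctrl.capture(c);save(p,c+"0");P.append(p["img"]);f=c=="wrist"
    print(c,"cam at",ray(p,(280,210),f)[0])
    for q,z in Z.items():
        l=ctrl.landmark_of(q,p)[:2]
        print(q,[(round(a["score"],2),np.round(a["point"]),atz(p,a["point"],z,f)[:2]) for a in l])
cv2.imwrite("pics/a.png",np.vstack([P[0][:,:,::-1],])) 
E
```

```text
pics
[236.1 468.6 199.5] [-0.   0.2  1.  -0. ] 1.0000339987861757 [ 0.5 -0.5 -0.5]
scene cam at [1122.3  183.8  695.3]
spring [(0.59, array([320., 237.]), array([547.3, 141.2]))]
spring_foot [(0.44, array([320., 238.]), array([549.3, 142.2]))]
stand [(0.64, array([216., 221.]), array([562. , -94.1]))]
seat [(0.64, array([214., 213.]), array([556. , -97.9])), (0.45, array([318., 240.]), array([573.5, 141. ]))]
rod_tip [(0.9, array([210., 189.]), array([ 547.6, -104.6]))]
phone [(0.73, array([314., 186.]), array([391.1,  98.4]))]
driver [(0.7, array([252., 172.]), array([383.4, -63.4]))]
solder_paste []
tape [(0.59, array([341., 307.]), array([706. , 210.1]))]
side cam at [ 924.9 -246.   970.1]
spring [(0.57, array([306., 206.]), array([550.7, 130.9]))]
spring_foot [(0.4, array([305., 204.]), array([545.1, 133.5]))]
stand [(0.67, array([227., 268.]), array([560.4, -96.4])), (0.18, array([308., 208.]), array([557.8, 132.7]))]
seat [(0.91, array([222., 267.]), array([ 559.3, -104.9]))]
rod_tip [(0.85, array([220., 255.]), array([ 561.6, -105. ])), (0.42, array([308., 205.]), array([584.5, 104. ]))]
phone [(0.84, array([251., 164.]), array([380.3, 103.1]))]
driver [(0.55, array([191., 204.]), array([381.7, -68.8])), (0.46, array([323., 268.]), array([687.8,  62.6]))]
solder_paste [(0.92, array([324., 268.]), array([689.1,  63.9]))]
tape [(0.81, array([375., 237.]), array([704.8, 202. ]))]
wrist cam at [163.4 505.8 374. ]
spring []
spring_foot []
stand []
seat []
rod_tip []
phone []
driver []
solder_paste []
tape []
```

```bash
python3 - <<'E'
import cv2,numpy as np
a=cv2.imread("pics/scene0.png")[150:330,160:400];b=cv2.imread("pics/side0.png")[140:320,160:400]
cv2.imwrite("pics/b.png",np.vstack([cv2.resize(x,None,fx=1.65*2*.95/1.0*0.53*1.0 if 0 else 1.66,fy=1.66,interpolation=2) for x in (a,b)]))
cv2.imwrite("pics/b.png",np.hstack([cv2.resize(x,(400,300),interpolation=2) for x in (a,b)]))
E
```

```text
(no output)
```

View pics/b.png

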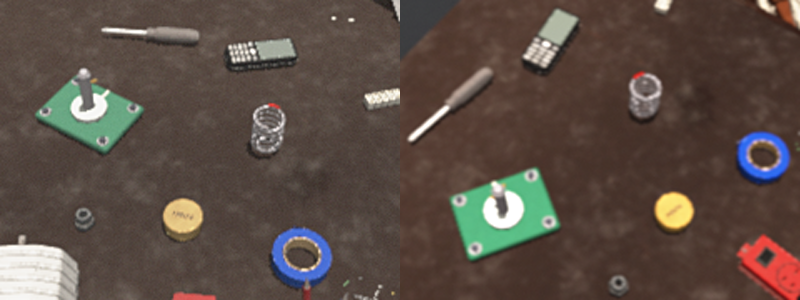

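The scene view has the spring at about (320,237), paint on the far side. The stand is at about (214,213), with its white line beyond the seat and a brass pin showing beyond the rod. I'll look from the wrist over the stand first, then over the spring.

```bash
cat >> h.py <<'E'
def pose():
    s=ctrl.sense();q=s["ee_rot"];return np.array(s["eef_pos"]),Rn.from_quat([q[1],q[2],q[3],q[0]])
def togo(T,yaw=None):
    p,R=pose();d=R.inv().apply(np.array(T,float)-p)
    print("tool shift mm",np.round(d,1),"tilt z",np.round(R.as_matrix()[:,2],3),"yaw x",round(np.arctan2(*R.as_matrix()[[1,0],0]),3))
E
python3 - <<'E'
from h import *
p,R=pose();c=ctrl.capture("wrist");C,d=ray(c,(279.5,209.5),True)
print("cam in tool",R.inv().apply(C-p),R.inv().apply(d),c["camera_matrix"])
print(np.round(R.as_matrix(),2), ctrl.sense()["joints"])
togo([558,-100,200]);togo([547,137,200])
E
```

```text
cam in tool [  81.76982849    0.24513708 -173.89537737] [-3.04064889e-01 -2.39288959e-04  9.52651293e-01] [[325.1922621    0.         279.63304373]
 [  0.         325.1922621  214.23547814]
 [  0.           0.           1.        ]]
[[-0.89  0.45  0.  ]
 [ 0.45  0.89  0.  ]
 [ 0.    0.   -1.  ]] [ 8.80567502e-01  3.12920975e-01  1.49768694e+00 -4.24594829e-05
  1.33101148e+00 -2.23420112e-01]
tool shift mm [-5.433e+02 -3.632e+02  1.000e-01] tilt z [ 0. -0. -1.] yaw x 2.675
tool shift mm [-4.268e+02 -1.565e+02  1.000e-01] tilt z [ 0. -0. -1.] yaw x 2.675
```

>>> send_rows:
  targets:
    - [-1,-0.051,-0.034,0,0,0,0]
    - [-1,-0.051,-0.034,0,0,0,0]
    - [-1,-0.051,-0.034,0,0,0,0]
    - [-1,-0.051,-0.034,0,0,0,0]
    - [-1,-0.051,-0.034,0,0,0,0]
    - [-1,-0.051,-0.034,0,0,0,0]
    - [-1,-0.051,-0.034,0.01,0,0,0]
    - [-1,-0.051,-0.034,0.015,0,0,0]
    - [-1,-0.05,-0.032,0.02,0,0,0]
    - [-1,-0.03,-0.02,0.015,0,0,0]

```text
time_s: 2.8
eef_pos: [526.6, -42.0, 139.4]
ee_rot: [-0.0, 0.232, 0.973, -0.0]
force: [0.3, 0.4, -0.2]
grip_width: 1.002
grip_force: 0.0
```

```bash
python3 - <<'E'
from h import *
print(pose()[0]);togo([558,-100,140])
p=ctrl.capture("wrist")
l={q:ctrl.landmark_of(q,p)[:1] for q in("stand","seat","rod_tip")}
for q,z in dict(stand=0,seat=20,rod_tip=86).items():
    print(q,[(a["score"],a["point"],atz(p,a["point"],z,True)[:2]) for a in l[q]])
u,v=[int(x) for x in l["seat"][0]["point"]]
import pickle;pickle.dump(p,open("w1.pkl","wb"))
print(u,v);x0=max(u-75,0);y0=max(v-75,0);save(p,"w1",(x0,y0,x0+150,y0+130),4);print(x0,y0)
E
```

```text
[526.63979359 -41.95397448 139.3520481 ]
tool shift mm [-54.2 -37.6  -0.7] tilt z [-0. -0. -1.] yaw x 2.673
stand [(0.84, [238.9, 241.9], array([ 555.53819828, -104.37145157]))]
seat [(0.68, [240.8, 251.7], array([ 559.20644765, -101.57825924]))]
rod_tip [(0.83, [225.0, 285.9], array([ 556.78984741, -106.99978207]))]
240 251
165 176
```

View pics/w1.png

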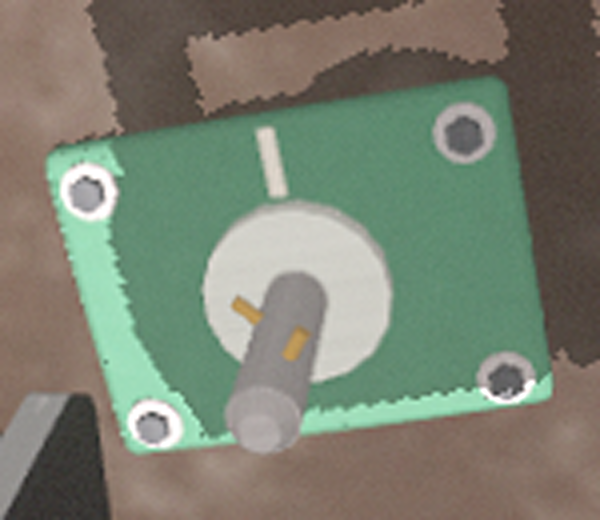

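Both pins show against the rod: one with its tip near crop (289,358), the other near (237,304). The white line runs from (265,128) to (277,195), and the bolts are at (463,132), (88,192), (153,427) and (507,380).

```bash
python3 - <<'E'
from h import *
import pickle
p=pickle.load(open("w1.pkl","rb"));F=lambda c:(165+c[0]/4,176+c[1]/4)
A=lambda c,z:atz(p,F(c),z,True)[:2]
np.set_printoptions(precision=1,suppress=True)
B=[A(c,12) for c in[(463,132),(88,192),(153,427),(507,380)]];print("bolt mean",np.mean(B,0),B)
seat=A((298,291),20);print("seat",seat,"tip",A((262,434),86))
L=A((265,128),12),A((277,195),12);print("line",L,np.arctan2(*(L[0]-L[1])[::-1]))
o=np.mean(B,0);
for ax in (o,seat):
  print("axis",ax,"line dir",np.arctan2(*(np.mean(L,0)-ax)[::-1]))
  for n,z in(("up",64.2),("low",42.2)):
    tip={"a":(289,358),"b":(237,304)}
    for k,c in tip.items():
        d=A(c,z)-ax;print(n,k,np.hypot(*d),np.arctan2(*d[::-1]))
# reproject model
def px(X): q=proj(p,X,True);return ((q[0]-165)*4,(q[1]-176)*4)
for z in(86,64.2,42.2,20): print(z,np.array(px([*o,z])))
for z in(64.2,42.2):
  for th in np.arange(2.0,4.4,.2): print(z,round(th,1),*[np.array(px([o[0]+r*np.cos(th),o[1]+r*np.sin(th),z])) for r in(8,15)])
E
```

```text
bolt mean [ 558.2 -103.4] [array([539.6, -47. ]), array([ 510.8, -139. ]), array([ 576.6, -160.3]), array([605.7, -67.4])]
seat [ 555.8 -101.1] tip [ 557.6 -102.2]
line (array([516.8, -89.7]), array([533.4, -95.6])) 2.7976300414145356
axis [ 558.2 -103.4] line dir 2.8275433374865324
up a 8.47910883768183 2.155153494737032
up b 21.165752945623776 2.97839479985015
low a 4.24488401898657 -0.2409713501932036
low b 14.400068214285044 -2.7894144512138337
axis [ 555.8 -101.1] line dir 2.871731389188212
up a 5.346566200524116 2.017322339983465
up b 18.55388155555871 3.0774597381529354
low a 7.264933840396117 -0.46577886602660334
low b 13.279721742939588 -2.567039105595844
86 [258.3 438.4]
64.2 [271.9 387.4]
42.2 [284.  342.3]
20 [294.9 302.3]
64.2 2.0 [292.9 362.6] [311.7 340.4]
64.2 2.2 [286.5 359. ] [299.7 333.5]
64.2 2.4 [279.6 356.5] [286.6 328.8]
64.2 2.6 [272.3 355.3] [272.8 326.4]
64.2 2.8 [265.1 355.3] [259.1 326.6]
64.2 3.0 [258.1 356.7] [245.9 329.2]
64.2 3.2 [251.7 359.3] [233.9 334.2]
64.2 3.4 [246.2 363. ] [223.4 341.2]
64.2 3.6 [241.6 367.6] [215.  350.1]
64.2 3.8 [238.4 373.1] [209.  360.4]
64.2 4.0 [236.4 379. ] [205.5 371.6]
64.2 4.2 [235.9 385.3] [204.7 383.4]
64.2 4.4 [236.9 391.7] [206.6 395.2]
42.2 2.0 [303.8 318.6] [321.5 297.4]
42.2 2.2 [297.9 315.2] [310.4 290.9]
42.2 2.4 [291.4 312.9] [298.1 286.5]
42.2 2.6 [284.7 311.7] [285.3 284.4]
42.2 2.8 [277.9 311.8] [272.5 284.6]
42.2 3.0 [271.3 313.1] [260.1 287.1]
42.2 3.2 [265.3 315.6] [248.8 291.8]
42.2 3.4 [260.1 319.2] [239.  298.6]
42.2 3.6 [255.8 323.6] [231.1 307.1]
42.2 3.8 [252.7 328.8] [225.3 316.9]
42.2 4.0 [250.9 334.5] [221.9 327.6]
42.2 4.2 [250.3 340.5] [221.1 338.9]
42.2 4.4 [251.2 346.6] [222.7 350.2]
```

>>> send_rows:
  targets:
    - [-1,0.01,0.028,0,0,0,0]
    - [-1,0.01,0.028,0,0,0,0]
    - [-1,0.01,0.028,0,0,0,0]
    - [-1,0.01,0.028,0,0,0,0]
    - [-1,0.01,0.028,0,0,0,0]
    - [-1,0.01,0.02,0,0,0,0]
    - [-1,0.003,0.01,0,0,0,0]
    - [-1,0,0,0,0,0,0]
    - [-1,0,0,0,0,0,0]
    - [-1,0,0,0,0,0,0]

```text
time_s: 4.25
eef_pos: [546.2, 140.0, 140.3]
ee_rot: [0.0, 0.232, 0.973, -0.0]
force: [0.3, -0.5, 0.4]
grip_width: 1.0
grip_force: 0.0
```

```bash
python3 - <<'E'
from h import *
print(pose()[0])
p=ctrl.capture("wrist")
for q,z in dict(spring=0,spring_foot=0).items():
    print(q,[(a["score"],a["point"],atz(p,a["point"],z,True)[:2]) for a in ctrl.landmark_of(q,p)[:1]])
u,v=[int(x) for x in proj(p,[547,137,30],True)]
import pickle;pickle.dump(p,open("w2.pkl","wb"))
x0=max(u-75,0);y0=max(v-65,0);save(p,"w2",(x0,y0,x0+150,y0+130),4);print(x0,y0)
E
```

```text
[546.17710787 140.04348264 140.34613774]
spring [(0.92, [277.1, 193.5], array([546.73973415, 137.2496923 ]))]
spring_foot [(0.63, [277.0, 193.4], array([546.60242426, 137.2073178 ]))]
201 137
```

View pics/w2.png

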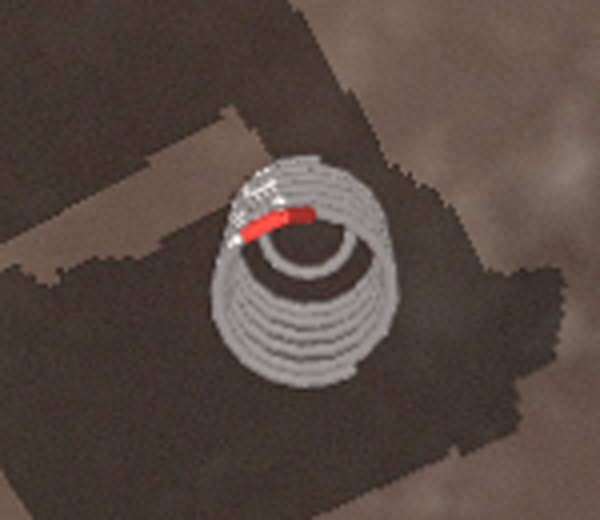

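The paint shows from about crop (240,236) to (314,214). The top ring spans columns 213 to 398 with its lower edge at row 387, and the end coil inside has its gap hidden behind the paint.

```bash
python3 - <<'E'
from h import *
import pickle
p=pickle.load(open("w2.pkl","rb"));F=lambda c:(201+c[0]/4,137+c[1]/4)
A=lambda c,z:atz(p,F(c),z,True)[:2]
np.set_printoptions(precision=1,suppress=True)
from scipy.optimize import least_squares
im=p["img"].astype(int);m=(im[...,0]>im[...,1]+60)&(im[...,0]>im[...,2]+60)
m[:,:201]=0;m[:,350:]=0;m[:137]=0;m[267:]=0
vs,us=np.nonzero(m);print(len(us),us.mean(),vs.mean())
T=[(213,300),(398,295),(305,387),(245,368),(368,362)]
# outer outline pts on ring radius 20, z~58.5
pts=np.array([A(c,58.5) for c in T])
r=least_squares(lambda c:np.hypot(*(pts-c).T)-20,[546,138]);print("centre",r.x,r.fun)
for c in(r.x,np.array([546.7,137.5])):
    P=np.array([atz(p,(u,v),59,True)[:2]-c for u,v in zip(us,vs)])
    a=np.arctan2(P[:,1],P[:,0])%(2*np.pi);print("paint ang",np.median(a),a.min(),a.max(),np.hypot(*P.T).mean())
def px(X): q=proj(p,X,True);return ((q[0]-201)*4,(q[1]-137)*4)
c=r.x
print([np.array(px([c[0]+20*np.cos(t),c[1]+20*np.sin(t),58.5])) for t in np.arange(0,6.3,.7)])
togo([*c,21])
E
```

```text
82 269.5975609756098 192.1341463414634
centre [546.6 137.8] [-1.  -0.6  0.1  0.2 -0.3]
paint ang 3.0299490712098756 2.584367406526405 3.45881267314637 18.071305116801394
paint ang 3.0113219822735724 2.571923316733243 3.4372436520298733 18.249936620799915
[array([347.4, 377.1]), array([392.6, 332.5]), array([397.5, 269.7]), array([357.8, 218.1]), array([291.9, 203.5]), array([232.3, 233.5]), array([208. , 292.6]), array([229.2, 351.9]), array([284.5, 384.5])]
tool shift mm [ -1.4  -2.  119.3] tilt z [ 0. -0. -1.] yaw x 2.674
```

>>> send_rows:
  targets:
    - [-1,-0.0014,-0.002,0.015,0,0,0]
    - [-1,0,0,0.025,0,0,0]
    - [-1,0,0,0.03,0,0,0]
    - [-1,0,0,0.03,0,0,0]
    - [-1,0,0,0.015,0,0,0]
    - [-1,0,0,0.007,0,0,0]
    - [-1,0,0,0,0,0,0]
    - [0.0,0,0,0,0,0,0]
    - [0.3,0,0,0,0,0,0]
    - [0.5,0,0,0,0,0,0]
  squeeze: 25

```text
time_s: 5.65
eef_pos: [546.7, 138.3, 18.7]
ee_rot: [0.0, 0.231, 0.973, 0.0]
force: [0.8, -0.2, 0.6]
grip_width: 0.452
grip_force: 25.7
```

>>> send_rows:
  targets:
    - [0.6,0,0,0,0,0,0]
    - [0.7,0,0,0,0,0,0]
    - [0.7,0,0,0,0,0,0]
    - [0.7,0,0,0,0,0,0]
    - [0.7,0,0,0,0,0,0]
    - [0.7,0,0,0,0,0,0]
    - [0.7,0,0,-0.005,0,0,0]
    - [0.7,0,0,-0.015,0,0,0]
    - [0.7,0,0,-0.03,0,0,0]
    - [0.7,0,0,-0.03,0,0,0]

```text
time_s: 6.9
eef_pos: [546.5, 138.2, 100.1]
ee_rot: [0.0, 0.231, 0.973, 0.0]
force: [0.4, -0.4, -0.5]
grip_width: 0.449
grip_force: 25.6
```

```bash
python3 - <<'E'
from h import *
print(ctrl.sense()["joints"]);togo([557.7,-102.5,120])
p=ctrl.capture("side");C=pose()[0]
u,v=[int(x) for x in proj(p,[C[0],C[1],C[2]])]
q=ctrl.capture("wrist");import pickle;pickle.dump((p,q),open("w3.pkl","wb"))
a=cv2.resize(p["img"][v-40:v+50,u-50:u+50],(400,360),interpolation=2)
u,v=[int(x) for x in proj(q,[*C[:2],C[2]+20],True)]
b=cv2.resize(q["img"][v-60:v+48,u-60:u+60],(400,360),interpolation=2);print(u-60,v-60)
cv2.imwrite("pics/w3.png",np.hstack([a,b])[:,:,::-1])
E
```

```text
[ 3.99659266e-02  4.90586371e-01  1.51220404e+00 -1.03603105e-04
  1.13845809e+00 -1.06399422e+00]
tool shift mm [-118.4 -209.9  -19.9] tilt z [ 0. -0. -1.] yaw x 2.675
219 208
```

View pics/w3.png

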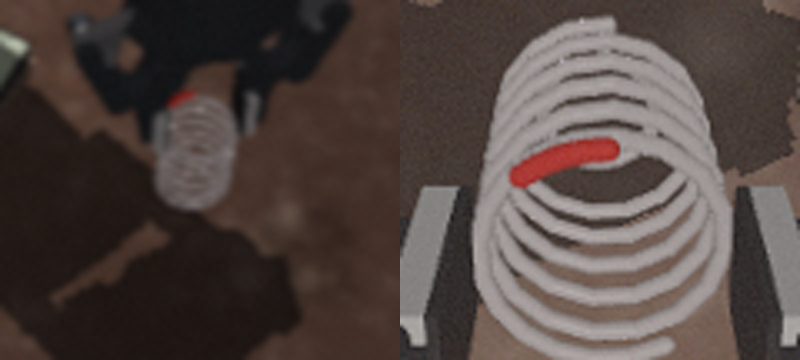

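Spring is held between the pads, upright, with the paint up. Right crop: paint from (515,175) to (615,148), top ring columns 475–730. I'll refine its axis and paint angle in the tool frame.

```bash
python3 - <<'E'
from h import *
import pickle
p,q=pickle.load(open("w3.pkl","rb"));np.set_printoptions(precision=2,suppress=True)
C,R=pose();k=10/3.;F=lambda c:(219+(c[0]-400)/k,208+c[1]/k)
z=C[2]-18.7+58.5
T=lambda uv:R.inv().apply(atz(q,uv,z,True)-C)[:2]
pts=np.array([T(F(c)) for c in[(476,235),(730,235),(490,285),(720,280),(520,330),(690,320)]])
from scipy.optimize import least_squares
r=least_squares(lambda c:np.hypot(*(pts-c[:2]).T)-20,[0,0]);print("centre in tool",r.x,r.fun)
im=q["img"].astype(int);m=(im[...,0]>im[...,1]+60)&(im[...,0]>im[...,2]+60)
m[:,:219]=0;m[:,340:]=0;m[:208]=0;m[316:]=0
vs,us=np.nonzero(m);P=np.array([T(x) for x in zip(us,vs)])
for c in(r.x,np.zeros(2)):
    d=P-c;a=np.arctan2(d[:,1],d[:,0]);print(len(us),"paint tool ang",np.median(a),a.min(),a.max(),np.hypot(*d.T).mean())
E
```

```text
centre in tool [3.62 0.4 ] [-1.77 -1.53 -1.19 -0.84  1.06  0.14]
240 paint tool ang -0.4236239196206334 -0.9857572042335317 0.15197020895363142 14.207812902172828
240 paint tool ang -0.31376352787715256 -0.7937110163805375 0.14317507072370034 17.312836580377553
```

>>> send_rows:
  targets:
    - [0.7,-0.01,-0.018,-0.01,0,0,0]
    - [0.7,-0.02,-0.036,-0.01,0,0,0]
    - [0.7,-0.025,-0.045,0,0,0,0]
    - [0.7,-0.025,-0.045,0,0,0,0]
    - [0.7,-0.02,-0.036,0,0,0,0]
    - [0.7,-0.012,-0.02,0,0,0,0.08]
    - [0.7,-0.005,-0.008,0,0,0,0.16]
    - [0.7,0,0,0,0,0,0.18]
    - [0.7,0,0,0,0,0,0.18]
    - [0.7,0,0,0,0,0,0.18]

```text
time_s: 8.25
eef_pos: [555.9, -101.2, 117.8]
ee_rot: [-0.001, 0.586, 0.81, -0.0]
force: [0.0, 0.6, -0.1]
grip_width: 0.451
grip_force: 25.6
```

```bash
python3 - <<'E'
from h import *
import pickle
togo([557.7,-102.5,113]);C,R=pose();print(C)
P={}
for n in("scene","side","wrist"):
    p=ctrl.capture(n);f=n=="wrist";P[n]=p
    for q,z in dict(spring_foot=C[2]-18.7,rod_tip=86,seat=20).items():
        print(n,q,[(round(a["score"],2),a["point"],atz(p,a["point"],z,f)[:2]) for a in ctrl.landmark_of(q,p)[:1]], proj(p,[557.7,-102.5,z],f))
pickle.dump(P,open("w4.pkl","wb"))
o=[]
for n in P:
    u,v=[int(x) for x in proj(P[n],[557.7,-102.5,70],n=="wrist")]
    w=40 if n!="wrist" else 55
    x0,y0=max(u-w//1,0),max(v-int(w*1.3),0);x0=min(x0,560-2*w);y0=min(y0,420-int(2.6*w))
    o.append(cv2.resize(P[n]["img"][y0:y0+int(2.6*w),x0:x0+2*w],(266,346),interpolation=2));print(n,x0,y0,266/(2*w))
cv2.imwrite("pics/w4.png",np.hstack(o)[:,:,::-1])
E
```

```text
tool shift mm [-1.8  1.4  4.8] tilt z [-0.002  0.    -1.   ] yaw x 1.888
[ 555.85420579 -101.18732814  117.82052627]
scene spring_foot [(0.63, [209.4, 188.9], array([560.04370678, -98.79391415]))] [208.12861928 187.83302799]
scene rod_tip [(0.89, [206.3, 191.5], array([ 556.77844846, -108.57855686]))] [208.84380412 192.30444196]
scene seat [(0.91, [217.0, 212.3], array([551.93833031, -93.24964845]))] [212.21236204 213.36503505]
side spring_foot [(0.74, [251.2, 162.9], array([433.96249506,  69.5195752 ]))] [218.88808593 250.28264267]
side rod_tip [(0.87, [220.5, 256.0], array([ 564.12928956, -104.89597381]))] [219.60881825 252.93372793]
side seat [(0.57, [221.1, 265.6], array([ 555.68083998, -105.89366331]))] [222.98638411 265.35750149]
wrist spring_foot [(0.83, [277.1, 237.4], array([554.64339169, -99.33894455]))] [280.02984388 243.06425286]
wrist rod_tip [(0.92, [276.9, 234.5], array([ 555.47933579, -102.5522186 ]))] [280.00146233 235.39511326]
wrist seat [(0.63, [278.7, 209.0], array([ 557.34206539, -104.71550075]))] [279.89484478 206.84072957]
scene 169 145 3.325
side 180 204 3.325
wrist 224 156 2.418181818181818
```

View pics/w4.png

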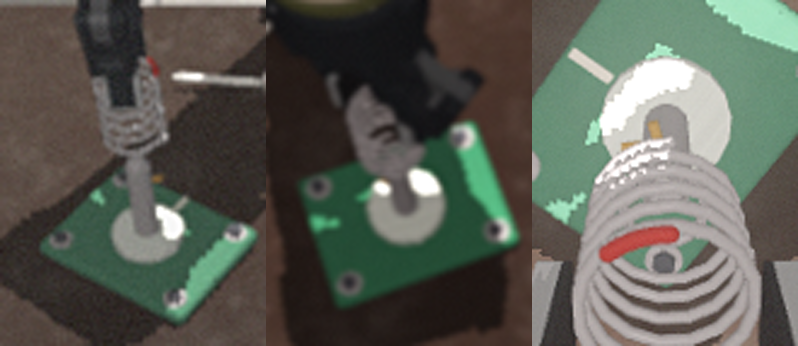

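>>> send_rows:
  targets:
    - [0.7,-0.002,0.001,0.003,0,0,0.035]
    - [0.7,0,0,0.003,0,0,0]
    - [0.7,0,0,0.003,0,0,0]
    - [0.7,0,0,0.003,0,0,0]
    - [0.7,0,0,0.003,0,0,0]
    - [0.7,0,0,0.002,0,0,0]
    - [0.7,0,0,0.002,0,0,0]
    - [0.7,0,0,0.001,0,0,0]
    - [0.7,0,0,0,0,0,0]
    - [0.7,0,0,0,0,0,0]

```text
time_s: 10.1
eef_pos: [558.2, -101.8, 98.4]
ee_rot: [0.0, 0.598, 0.802, 0.0]
force: [-0.1, -0.7, -0.5]
grip_width: 0.453
grip_force: 25.6
```

```bash
python3 - <<'E'
from h import *
import pickle
C,R=pose();s=ctrl.sense();print(C,s["force"],s["wrist_torque"]);togo([557.6,-102.8,90])
P={n:ctrl.capture(n) for n in("scene","side","wrist")};pickle.dump(P,open("w5.pkl","wb"))
o=[]
for n in P:
    u,v=[int(x) for x in proj(P[n],[557.7,-102.5,70],n=="wrist")]
    w=28 if n!="wrist" else 40
    x0,y0=u-w,v-int(w*1.1);print(n,x0,y0,266/(2*w))
    o.append(cv2.resize(P[n]["img"][y0:y0+int(2.6*w),x0:x0+2*w],(266,346),interpolation=2))
cv2.imwrite("pics/w5.png",np.hstack(o)[:,:,::-1])
E
```

```text
[ 558.23864217 -101.76410068   98.35515043] [-0.09524831 -0.69123939 -0.50875964] [-0.02348964 -0.0315554   0.00422644]
tool shift mm [-0.8 -0.9  8.4] tilt z [ 0. -0. -1.] yaw x 1.86
scene 181 167 4.75
side 192 226 4.75
wrist 238 190 3.325
```

View pics/w5.png

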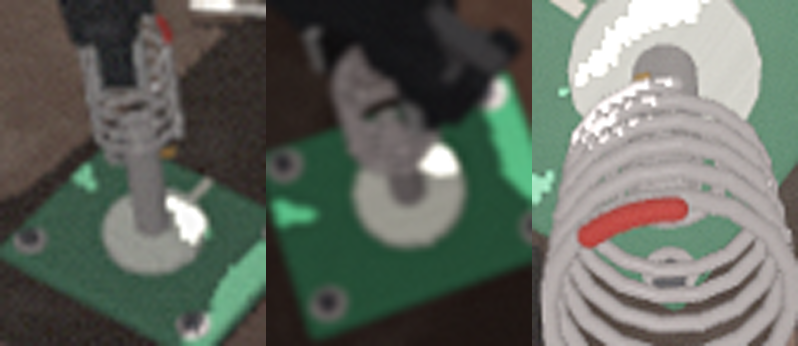

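>>> send_rows:
  targets:
    - [0.7,0,0,0.0005,0,0,0]
    - [0.7,0,0,0.0005,0,0,0]
    - [0.7,0,0,0.0005,0,0,0]
    - [0.7,0,0,0.0005,0,0,0]
    - [0.7,0,0,0.0005,0,0,0]
    - [0.7,0,0,0.0005,0,0,0]
    - [0.7,0,0,0.0005,0,0,0]
    - [0.7,0,0,0.0005,0,0,0]
    - [0.7,0,0,0,0,0,0]
    - [0.7,0,0,0,0,0,0]

```text
time_s: 11.5
eef_pos: [558.2, -101.8, 94.3]
ee_rot: [0.0, 0.598, 0.802, 0.0]
force: [0.1, 0.1, -0.8]
grip_width: 0.453
grip_force: 25.6
```

>>> send_rows:
  targets:
    - [0.7,0,0,0.0005,0,0,0]
    - [0.7,0,0,0.0005,0,0,0]
    - [0.7,0,0,0.0005,0,0,0]
    - [0.7,0,0,0.0005,0,0,0]
    - [0.7,0,0,0.001,0,0,0]
    - [0.7,0,0,0.001,0,0,0]
    - [0.7,0,0,0.001,0,0,0]
    - [0.7,0,0,0,0,0,0]
    - [0.7,0,0,0,0,0,0]
    - [0.7,0,0,0,0,0,0]

```text
time_s: 12.75
eef_pos: [558.2, -101.8, 89.3]
ee_rot: [0.0, 0.598, 0.802, 0.0]
force: [0.2, -0.1, -0.7]
grip_width: 0.449
grip_force: 25.6
```

```bash
python3 - <<'E'
from h import *
s=ctrl.sense();print(s["force"],s["wrist_torque"],s["eef_pos"])
p=ctrl.capture("scene");import pickle;pickle.dump(p,open("w6.pkl","wb"))
save(p,"w6",(180,150,250,230),7)
for z in(69,20,130): print(z,(proj(p,[558.2,-101.8,z])-[180,150])*7,(proj(p,[557.6,-103,z])-[180,150])*7)
E
```

```text
[ 0.19393514 -0.14039144 -0.72649818] [0.01503704 0.02535202 0.01979705] [ 558.2379402  -101.75695189   89.33788545]
69 [209.80410177 337.19656803] [206.81004328 335.14480174]
20 [227.00741212 445.08135289] [224.12017314 443.04020061]
130 [186.30706786 189.842809  ] [183.16860654 187.78586992]
```

View pics/w6.png

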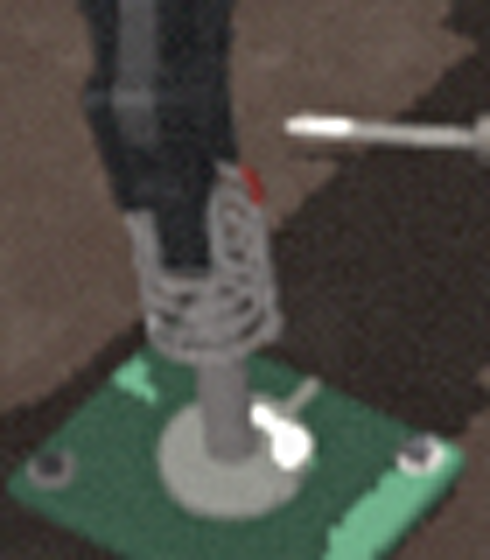

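The scene view shows the rod inside the lower coils, with the spring centred to about 1 mm. Next it goes past the upper pin.

>>> send_rows:
  targets:
    - [0.7,0,0,0.001,0,0,0]
    - [0.7,0,0,0.001,0,0,0]
    - [0.7,0,0,0.001,0,0,0]
    - [0.7,0,0,0.001,0,0,0]
    - [0.7,0,0,0.001,0,0,0]
    - [0.7,0,0,0.001,0,0,0]
    - [0.7,0,0,0.001,0,0,0]
    - [0.7,0,0,0.001,0,0,0]
    - [0.7,0,0,0,0,0,0]
    - [0.7,0,0,0,0,0,0]

```text
time_s: 14.05
eef_pos: [558.2, -101.8, 81.3]
ee_rot: [0.0, 0.598, 0.802, 0.0]
force: [-0.3, -0.1, 0.0]
grip_width: 0.45
grip_force: 25.6
```

>>> send_rows:
  targets:
    - [0.7,0,0,0.001,0,0,0]
    - [0.7,0,0,0.001,0,0,0]
    - [0.7,0,0,0.001,0,0,0]
    - [0.7,0,0,0.001,0,0,0]
    - [0.7,0,0,0,0,0,0]
    - [0.7,0,0,0,0,0,0]
    - [0.7,0,0,0,0,0,0]
    - [0.7,0,0,0,0,0,0]
    - [0.7,0,0,0,0,0,0]
    - [0.7,0,0,0,0,0,0]

```text
time_s: 15.3
eef_pos: [558.2, -101.8, 77.3]
ee_rot: [0.0, 0.598, 0.802, -0.0]
force: [-0.4, -0.4, -0.6]
grip_width: 0.45
grip_force: 25.6
```

```bash
python3 -c "
from h import *
for i in range(6):
    ctrl.capture('scene') ;s=ctrl.sense();print(np.round(s['force'],2),np.round(s['wrist_torque'],3))"
```

```text
[-0.21  0.68 -0.25] [-0.017 -0.025  0.023]
[ 0.69 -0.2  -1.07] [-0.024  0.006 -0.004]
[ 0.03 -0.49 -0.26] [ 0.008 -0.032  0.031]
[ 0.8   0.62 -0.13] [ 0.039  0.011 -0.057]
[-0.54  0.35 -0.57] [-0.056  0.064  0.07 ]
[-0.22 -0.89 -0.78] [-0.085 -0.017  0.019]
```

Upper pin cleared with no snag. I'll drop a little further, then turn the gap to the lower pin.

>>> send_rows:
  targets:
    - [0.7,0,0,0.001,0,0,0]
    - [0.7,0,0,0.001,0,0,0]
    - [0.7,0,0,0.001,0,0,0]
    - [0.7,0,0,0.001,0,0,0]
    - [0.7,0,0,0.001,0,0,0]
    - [0.7,0,0,0.001,0,0,0]
    - [0.7,0,0,0,0,0,0]
    - [0.7,0,0,0,0,0,-0.05]
    - [0.7,0,0,0,0,0,-0.1]
    - [0.7,0,0,0,0,0,-0.1]

```text
time_s: 16.85
eef_pos: [558.3, -101.8, 71.4]
ee_rot: [0.0, 0.492, 0.871, 0.0]
force: [-0.7, -0.7, -1.1]
grip_width: 0.453
grip_force: 25.6
```

>>> send_rows:
  targets:
    - [0.7,0,0,0,0,0,-0.1]
    - [0.7,0,0,0,0,0,-0.12]
    - [0.7,0,0,0,0,0,-0.12]
    - [0.7,0,0,0,0,0,-0.12]
    - [0.7,0,0,0,0,0,-0.12]
    - [0.7,0,0,0,0,0,-0.12]
    - [0.7,0,0,0,0,0,-0.12]
    - [0.7,0,0,0,0,0,-0.12]
    - [0.7,0,0,0,0,0,-0.1]
    - [0.7,0,0,0,0,0,-0.06]

```text
time_s: 18.1
eef_pos: [558.2, -101.7, 71.3]
ee_rot: [-0.0, -0.035, 0.999, 0.0]
force: [-0.1, 0.5, -0.5]
grip_width: 0.449
grip_force: 25.6
```

```bash
python3 - <<'E'
from h import *
import pickle
s=ctrl.sense();print(s["force"],s["wrist_torque"],s["joints"]);C,R=pose();print(C);togo([558.2,-101.8,60])
q=ctrl.capture("wrist");pickle.dump(q,open("w7.pkl","wb"))
u,v=[int(x) for x in proj(q,[*C[:2],C[2]+10],True)];print(u-75,v-75)
save(q,"w7",(u-75,v-75,u+75,v+55),4)
im=q["img"].astype(int);m=(im[...,0]>im[...,1]+60)&(im[...,0]>im[...,2]+60)
vs,us=np.nonzero(m);z=C[2]-18.7+59
P=np.array([R.inv().apply(atz(q,x,z,True)-C)[:2] for x in zip(us,vs)]);P=P[np.hypot(*P.T)<30]
print(len(P),np.median(np.arctan2(P[:,1],P[:,0])),np.hypot(*P.T).mean())
E
```

```text
[-0.13622886  0.52790007 -0.49927484] [ 0.01078175  0.088604   -0.05700712] [-3.86727742e-01  5.32981557e-01  1.52798392e+00  5.92186006e-06
  1.08078003e+00 -2.02815019e+00]
[ 558.1527748  -101.72380471   71.28181234]
tool shift mm [-0.  -0.1 11.3] tilt z [-0.  0. -1.] yaw x -3.071
204 184
238 -0.3028815141181773 18.281899703995766
```

View pics/w7.png

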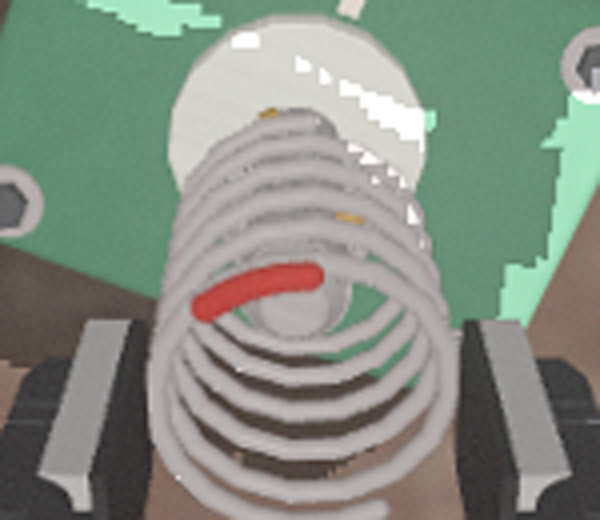

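The rod tip shows inside the spring at about (297,300), the upper pin at (350,217) and the lower pin tip at (268,113). I'll check the lower pin's angle.

```bash
python3 - <<'E'
from h import *
import pickle
q=pickle.load(open("w7.pkl","rb"));F=lambda c:(204+c[0]/4,184+c[1]/4)
for o in((558.0,-102.5),(557.6,-103),(558.2,-101.8)):
  for th in np.arange(3.2,4.01,.1):
    f=lambda r,z,t=th:np.round((proj(q,[o[0]+r*np.cos(t),o[1]+r*np.sin(t),z],True)-[204,184])*4)
    print(o,round(th,1),"tip",f(15,42.2),f(15,44),"rodtip",f(0,86))
print(atz(q,F((268,113)),43,True),atz(q,F((297,303)),86,True),atz(q,F((298,140)),20,True))
E
```

```text
(558.0, -102.5) 3.2 tip [297. 111.] [297. 115.] rodtip [295. 315.]
(558.0, -102.5) 3.3 tip [288. 112.] [288. 115.] rodtip [295. 315.]
(558.0, -102.5) 3.4 tip [279. 113.] [279. 116.] rodtip [295. 315.]
(558.0, -102.5) 3.5 tip [270. 115.] [270. 118.] rodtip [295. 315.]
(558.0, -102.5) 3.6 tip [262. 118.] [262. 121.] rodtip [295. 315.]
(558.0, -102.5) 3.7 tip [254. 122.] [253. 125.] rodtip [295. 315.]
(558.0, -102.5) 3.8 tip [246. 126.] [245. 129.] rodtip [295. 315.]
(558.0, -102.5) 3.9 tip [239. 131.] [238. 135.] rodtip [295. 315.]
(558.0, -102.5) 4.0 tip [232. 137.] [232. 140.] rodtip [295. 315.]
(557.6, -103) 3.2 tip [295. 109.] [294. 112.] rodtip [292. 312.]
(557.6, -103) 3.3 tip [285. 109.] [285. 113.] rodtip [292. 312.]
(557.6, -103) 3.4 tip [276. 110.] [276. 114.] rodtip [292. 312.]
(557.6, -103) 3.5 tip [268. 112.] [267. 116.] rodtip [292. 312.]
(557.6, -103) 3.6 tip [259. 115.] [259. 119.] rodtip [292. 312.]
(557.6, -103) 3.7 tip [251. 119.] [250. 123.] rodtip [292. 312.]
(557.6, -103) 3.8 tip [243. 123.] [243. 127.] rodtip [292. 312.]
(557.6, -103) 3.9 tip [236. 129.] [235. 132.] rodtip [292. 312.]
(557.6, -103) 4.0 tip [229. 134.] [229. 138.] rodtip [292. 312.]
(558.2, -101.8) 3.2 tip [302. 113.] [302. 116.] rodtip [300. 317.]
(558.2, -101.8) 3.3 tip [292. 113.] [292. 117.] rodtip [300. 317.]
(558.2, -101.8) 3.4 tip [283. 114.] [283. 118.] rodtip [300. 317.]
(558.2, -101.8) 3.5 tip [275. 116.] [274. 120.] rodtip [300. 317.]
(558.2, -101.8) 3.6 tip [266. 119.] [266. 123.] rodtip [300. 317.]
(558.2, -101.8) 3.7 tip [258. 123.] [257. 126.] rodtip [300. 317.]
(558.2, -101.8) 3.8 tip [250. 127.] [250. 131.] rodtip [300. 317.]
(558.2, -101.8) 3.9 tip [243. 132.] [242. 136.] rodtip [300. 317.]
(558.2, -101.8) 4.0 tip [236. 138.] [236. 142.] rodtip [300. 317.]
[ 543.3716152  -108.17436849   43.        ] [ 556.13529833 -102.35249721   86.        ] [ 555.76503017 -102.46596495   20.        ]
```

>>> send_rows:
  targets:
    - [0.7,0,0,0.002,0,0,0]
    - [0.7,0,0,0.002,0,0,0]
    - [0.7,0,0,0.002,0,0,0]
    - [0.7,0,0,0.0015,0,0,0]
    - [0.7,0,0,0.0015,0,0,0]
    - [0.7,0,0,0.0015,0,0,0]
    - [0.7,0,0,0.0015,0,0,0]
    - [0.7,0,0,0.0015,0,0,0]
    - [0.7,0,0,0.0015,0,0,0]
    - [0.7,0,0,0,0,0,0]

```text
time_s: 19.4
eef_pos: [558.1, -101.8, 56.1]
ee_rot: [-0.0, -0.034, 0.999, 0.0]
force: [-0.2, 0.9, -1.4]
grip_width: 0.448
grip_force: 25.6
```

```bash
python3 -c "
from h import *
for i in range(4):
    ctrl.capture('scene') ;s=ctrl.sense();print(s['eef_pos'],np.round(s['force'],2),np.round(s['wrist_torque'],3))"
```

```text
[ 558.18258936 -101.76356651   56.22812074] [-1.11 -0.53 -1.29] [-0.027  0.051  0.01 ]
[ 558.20574589 -101.7619311    56.28315907] [ 0.47  0.32 -1.59] [ 0.049  0.088 -0.083]
[ 558.2138721  -101.75836651   56.29155596] [ 0.36  0.6  -0.91] [ 0.031  0.037 -0.036]
[ 558.22619832 -101.76182068   56.32256873] [-0.84  0.12 -0.32] [0.004 0.057 0.002]
```

>>> send_rows:
  targets:
    - [0.7,0,0,0.002,0,0,0]
    - [0.7,0,0,0.002,0,0,0]
    - [0.7,0,0,0.002,0,0,0]
    - [0.7,0,0,0.002,0,0,0]
    - [0.7,0,0,0.002,0,0,0]
    - [0.7,0,0,0.002,0,0,0]
    - [0.7,0,0,0.0015,0,0,0]
    - [0.7,0,0,0.0015,0,0,0]
    - [0.7,0,0,0,0,0,0]
    - [0.7,0,0,0,0,0,0]

```text
time_s: 20.85
eef_pos: [558.2, -101.8, 41.3]
ee_rot: [0.0, -0.034, 0.999, -0.0]
force: [0.1, 0.7, -2.0]
grip_width: 0.451
grip_force: 25.6
```

>>> send_rows:
  targets:
    - [0.7,0,0,0.001,0,0,0]
    - [0.7,0,0,0.001,0,0,0]
    - [0.7,0,0,0.001,0,0,0]
    - [0.7,0,0,0.0005,0,0,0]
    - [0.7,0,0,0,0,0,0]
    - [0.7,0,0,0,0,0,0]
    - [0.7,0,0,0,0,0,0]
    - [0.7,0,0,0,0,0,0]
    - [0.7,0,0,0,0,0,0]
    - [0.7,0,0,0,0,0,0]

```text
time_s: 22.1
eef_pos: [558.2, -101.8, 37.8]
ee_rot: [0.0, -0.034, 0.999, -0.0]
force: [-0.4, -0.6, 1.3]
grip_width: 0.448
grip_force: 25.8
```

```bash
python3 -c "
from h import *
for i in range(4):
    ctrl.capture('scene') ;s=ctrl.sense();print(s['eef_pos'],np.round(s['force'],2),np.round(s['wrist_torque'],3))"
```

```text
[ 558.21925507 -101.79326265   37.80054882] [-0.33 -0.81  0.77] [-0.129  0.068 -0.034]
[ 558.22707673 -101.79780115   37.80253425] [-0.8   0.16  1.13] [-0.137  0.06  -0.022]
[ 558.18984735 -101.7673319    37.77597168] [-0.39 -0.68  0.51] [-0.139  0.109  0.036]
[ 558.22150899 -101.77221034   37.78619031] [-0.6  -0.5   0.68] [-0.149  0.129 -0.052]
```

Seat contact is at the expected height, with about 1–2 N on the seat. Release and lift away.

>>> send_rows:
  targets:
    - [0.05,0,0,0,0,0,0]
    - [0.0,0,0,0,0,0,0]
    - [-0.1,0,0,0,0,0,0]
    - [-0.3,0,0,0,0,0,0]
    - [-0.6,0,0,0,0,0,0]
    - [-1,0,0,0,0,0,0]
    - [-1,0,0,0,0,0,0]
    - [-1,0,0,0,0,0,0]
    - [-1,0,0,-0.002,0,0,0]
    - [-1,0,0,-0.005,0,0,0]

```text
time_s: 23.55
eef_pos: [558.1, -101.7, 44.9]
ee_rot: [-0.0, -0.034, 0.999, 0.0]
force: [0.6, 0.7, -0.2]
grip_width: 1.002
grip_force: 0.0
```

>>> send_rows:
  targets:
    - [-1,0,0,-0.01,0,0,0]
    - [-1,0,0,-0.015,0,0,0]
    - [-1,0,0,-0.02,0,0,0]
    - [-1,0,0,-0.02,0,0,0]
    - [-1,0,0,-0.02,0,0,0]
    - [-1,0,0,-0.02,0,0,0]
    - [-1,0,0,-0.02,0,0,0]
    - [-1,0,0,-0.01,0,0,0]
    - [-1,0,0,0,0,0,0]
    - [-1,0,0,0,0,0,0]

```text
time_s: 24.8
eef_pos: [557.9, -101.6, 179.1]
ee_rot: [-0.001, -0.034, 0.999, 0.0]
force: [0.1, 0.6, -0.7]
grip_width: 1.002
grip_force: 0.0
```

```bash
python3 - <<'E'
from h import *
o=[]
for n in("scene","wrist"):
    p=ctrl.capture(n);u,v=[int(x) for x in proj(p,[557.7,-102.5,50],n=="wrist")]
    o.append(cv2.resize(p["img"][v-45:v+45,u-50:u+50],(400,360),interpolation=2))
cv2.imwrite("pics/w8.png",np.hstack(o)[:,:,::-1]);print(ctrl.sense()["force"])
E
```

```text
[ 0.05586473  0.01702787 -0.66803983]
```

View pics/w8.png

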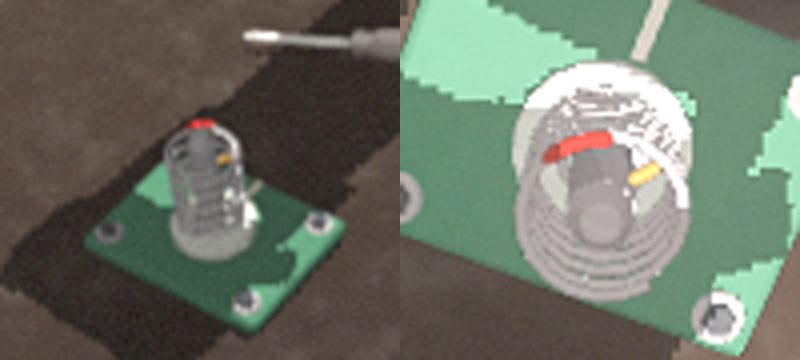

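The spring stands upright on the rod and rests on the seat. The rod tip is just above the top coil, at (600,220) in the wrist crop.

```bash
python3 -c "
from rig import ctrl
print(ctrl.finish_job())"
```

```text
the job is handed in; nothing more can be done
None
```

The spring is on the rod with its end coil resting on the seat, painted end up and released. Both pins were passed without snagging or forcing, and the job is handed in at about 25 s; the hand-in call returned no verdict.

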